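# Uncover the blue-lidded slide staining dish

## Task

Uncover the slide staining dish that has the blue lid: lift the blue lid off by its grip bar and set it down gently, bar upward, flat on the floor of the shallow grey tray. Leave the dish standing where it is, and leave the yellow-lidded dish closed and undisturbed.

Things in the scene. Friction and masses are not known exactly. Their poses are not given: they have to be found in the camera images.
- lid_blue_grip (a point): Centre of the upright grip bar (50 mm along its x, 16 along y, 36 high) of the loose blue lid, 18 mm above the top of the lid's plate (112 x 92 x 6 mm); keep fingertips above the plate. A step under the plate fits 6 mm into the dish with 4 mm play. Lid's underside is 30 mm below this point; z up. About 130 g; it just rests on its white dish, this point then 94 mm above the worktop, and lifts straight up.
- dish_blue: White open-topped slide staining dish under the blue lid, 106 x 86 mm and 70 mm high (long side along its x), with small lugs on its ends and slides inside; loose, about 450 g. Origin: centre of its underside; z up.
- lid_tray: Shallow grey tray for the lid, 200 x 170 mm (x, y), walls 4 mm thick, rim 15 mm high, flat floor 4 mm above the worktop; loose, about 450 g, empty at the start. Origin: centre of its underside; z up. With the lid lying flat on its floor the blue grip point is 34 mm above this origin.
- lid_yellow_grip (a point): Centre of the grip bar of the yellow lid, which is the same in shape and sits on a second, equal white dish. To be left alone.

How it is judged:
On the way:
1. the blue lid is lifted clear of its dish (20 mm or more above where it sat) (height (world z) of lid_blue_grip above 0.114 m), for 0.1 s.
At the end, for the whole second after the job is handed in: The blue lid lies flat (within about 6 degrees, bar upward) on the floor of the grey tray, its height right within 5 mm and its centre within 70 mm of the tray's centre; its dish stands upright within 40 mm of where it was; the yellow lid is on its dish, within 20 mm of where it was (z of lid_blue_grip in the frame of lid_tray between 0.029 and 0.039 m and horizontal distance between lid_blue_grip and lid_tray below 0.07 m and angle between each of lid_blue_grip, dish_blue, lid_yellow_grip's own z axis and vertical below 0.1 rad and distance of dish_blue from where it was at the start of the episode below 0.04 m and distance of lid_yellow_grip from where it was at the start of the episode below 0.02 m); the robot touches nothing.
It fails at once if the blue lid is dropped: let go over the tray more than 30 mm above its floor (contact force between the fingers and lid_blue below 0.05 N and z of lid_blue_grip in the frame of lid_tray above 0.064 m and horizontal distance between lid_blue_grip and lid_tray below 0.13 m).
It fails at once if the blue lid is turned over or tipped more than 45 degrees (angle between lid_blue_grip's own z axis and vertical above 0.785 rad).
It fails at once if the blue-lidded dish is tipped more than 15 degrees or shoved more than 40 mm (angle between dish_blue's own z axis and vertical above 0.26 rad or distance of dish_blue from where it was at the start of the episode above 0.04 m).
It fails at once if the yellow lid is moved more than 20 mm (distance of lid_yellow_grip from where it was at the start of the episode above 0.02 m).
It also fails if it takes over 45 s, if anything falls off the work surface, if the arm or the gripper's body presses on something with over 40 N, if the wrist force passes 120 N, or if a joint passes its speed limit or range.

## Robot

A 6-joint arm with a two-finger parallel gripper is mounted at the origin on a cart in front of the work surface, level with it; the furniture and walls round the work are solid. World frame = base frame: x ahead of the robot, y to its left, z up, the work surface at z = 0. Lengths are in m, angles in rad, forces in N, time in s.
With the tool pointing down it reaches from about 0.35 to 0.725 m from the base axis. Payload 6 kg.
Tool frame: the origin (TCP) lies midway between the tips of the shut fingers; the grasp point (between the pads) lies 19 mm behind it (manip.grasp_offset is the distance from the TCP to the grasp point, in m); z points along the fingers, x is the direction in which the jaws open and shut, and the axes are right-handed (so a half turn about z gives the same grasp; the last joint's range is limited). The gripper opens to 85 mm and grips with 20 to 120 N. Pads are 22 mm wide; open, the fingers measure 114 mm over their backs; the gripper's body (76 mm by 85 mm) begins 54 mm behind the grasp point. The pads swing forward as they close: fully open they stand 13 mm farther back than shut.
Start: joints at [1.518, 0.04, 0.085, 0, -1.615, -0.334], TCP at [0.226, 0.556, 0.231] pointing down, gripper open.
Joint ranges: [-2.56, 2.56], [-1.29, 2.01], [-1.08, 1.49], [-3.29, 1.98], [-2.81, -0.18], [-2.99, 2.99]. Speed limits (rad/s): [2.57, 2.57, 3.01, 3.14, 3.14, 3.14].

## Interface

Orientations are given as a 3x3 rotation matrix whose columns are the frame's x, y, z axes.
In Python, from station import manip, eyes, spotter gives the robot as it stands.
- The arm moves only by the shell command python3 -m jog 'ROWS' [FORCE]. ROWS is JSON, a list of rows, each a list of 7 numbers: the finger opening in m, from 0 to 0.0854, then the shift along the world's x, y, z in m, then the turn, a rotation vector about the world's x, y, z in rad. A call has 1 to 20 rows; each row shifts and turns the commanded pose from where the row before left it; what a row does not reach is not made up. A row lasts 1/8 s, in which the tool goes at most 62.5 mm and 10.7 degrees, less where a joint would pass 70% of its speed; a pose out of reach is approached as far as the arm can. A call is refused whole if a number of a shift passes 0.0625 or a number of a turn 0.188, either way. A call with a gripper value outside its range is refused whole. The fingers move at their own pace and stop on an object; FORCE is the grip in N (left out, the last holds). Time passes only in rows, so rows that do not move let the fingers close. It gives the time, the measured TCP pose, the force and the opening at its end, in the units of the state.
- manip.read_state(): the state, without advancing time (a new reading comes with each control period).
- eyes.read_camera(name): name is "scene" or "top" or "wrist"; returns a dict with "image" (480x640x3 uint8, red, green, blue), "mtx" (3x3 intrinsics, pixels), "R" (3x3) and "t" (3): a world point X has camera coordinates R X + t; the wrist camera has in their place "hand_eye" (4x4, takes a point from camera to tool coordinates, whose origin is the TCP and whose axes are the tool frame's). Camera axes: x right, y down, z forward; pixel columns grow to the right and rows downward; lengths in m; the calibration is good to about 2 mm. The wrist camera is an equidistant fisheye: a pixel r from the principal point sees the ray r / f radians off the axis. A picture is of the moment at which its call begins: read the wrist's pose just before it. There is no depth.
- manip.close_job(): hands the job in, once; it reports no verdict.
Trained networks look in a picture, given as the dict that the camera call returned (one of the last four; its "shot" number tells which), for a name from the list of things; names that differ only in an ending like _2 or _b are one class to them, and where a whole thing is asked for, a point or a joint stands for the part that bears it (a point fixed in the world has none). Each returns a list of dicts, best first, with "confidence" (0 to 1); they miss things now and then, are a little off and sometimes report something else, mostly with a low value. They report only what shows in the picture. A call takes as long as a camera call.
- spotter.regions_of(label, picture): "region" (480x640 bool, what is visible of it) and "xy" ([column, row] in pixels, amid what is visible of it).
The state is a dict: "time": time; "joints": joint angles; "dq": joint speeds; "joint_torque": joint torques, N m; "position": TCP position; "orientation": TCP orientation; "ft_force": force on the tool from outside, world axes, zero at the start; "wrist_torque": the same for the moment, N m; "grip_width": finger opening in m.
Only numpy, scipy, OpenCV 4.12 (cv2) and the standard library are available. Lean on these libraries where they do the work, as an engineer would, in place of code of your own. Each camera call takes 0.05 s, during which the arm holds its last target.

## Working session

There is one attempt and no reset: what is moved stays moved. The work goes in short steps, Python scripts to look and compute and a shell command to move; the robot and the scene stay as the last step left them, time stands still between calls to the robot, and variables do not carry over. Pictures are saved under pics/ and viewed, and the job is handed in when it is done.

```bash
mkdir -p pics; ls
cat > h.py <<'E'
import numpy as np, cv2
from station import manip, eyes, spotter
def save(p,n): cv2.imwrite('pics/'+n, cv2.cvtColor(p['image'],cv2.COLOR_RGB2BGR))
def toplane(p,uv,z):
    K=np.array(p['mtx']);R=np.array(p['R']);t=np.array(p['t'])
    d=R.T@np.linalg.solve(K,[uv[0],uv[1],1.]);c=-R.T@t
    return c+d*(z-c[2])/d[2]
E
python3 - <<'E'
from h import *
s=manip.read_state();print(s)
for n in ['top','scene']:
    p=eyes.read_camera(n);save(p,n+'0.png')
    print(n,-np.array(p['R']).T@np.array(p['t']))
    for l in ['lid_blue_grip','dish_blue','lid_tray','lid_yellow_grip']:
        for r in spotter.regions_of(l,p)[:3]:
            print(l,r['confidence'],r['xy'],r['region'].sum())
E
```

```text
pics
{'time': 0.0, 'joints': array([ 1.51772567e+00,  4.08221593e-02,  8.37859697e-02, -5.12091369e-04,
       -1.61549806e+00, -3.33717493e-01]), 'dq': array([ 1.83167840e-05, -1.44439169e-03, -6.13260652e-04,  1.46038132e-03,
       -1.64015089e-04,  1.08068036e-03]), 'joint_torque': array([-1.25629094e-05, -3.68209255e+01,  3.47414446e+01,  6.93212897e+00,
       -5.33854371e-03, -4.24905764e-06]), 'position': array([0.22610257, 0.5554012 , 0.23024983]), 'orientation': array([[-3.77194466e-01, -9.26133884e-01, -6.03049348e-04],
       [-9.26132312e-01,  3.77194938e-01, -1.70834630e-03],
       [ 1.80962456e-03, -8.58752839e-05, -9.99998359e-01]]), 'ft_force': array([-0.47369905, -0.14871318,  0.10450879]), 'wrist_torque': array([-0.03050443, -0.04230593, -0.0010635 ]), 'grip_width': 0.0855604759527501}
top [ 0.2745825  -0.00156407  1.18429154]
lid_blue_grip 0.89 [334.8, 220.5] 2280
dish_blue 0.49 [332.5, 251.0] 187
lid_tray 0.92 [224.3, 246.2] 7244
lid_yellow_grip 0.59 [472.0, 276.7] 2444
scene [ 0.2215983  -0.59309406  0.83418839]
lid_blue_grip 0.94 [336.5, 242.5] 1517
dish_blue 0.68 [335.8, 266.0] 937
lid_tray 0.7 [268.2, 199.6] 3903
lid_yellow_grip 0.79 [366.4, 364.7] 2912
```

View pics/top0.png

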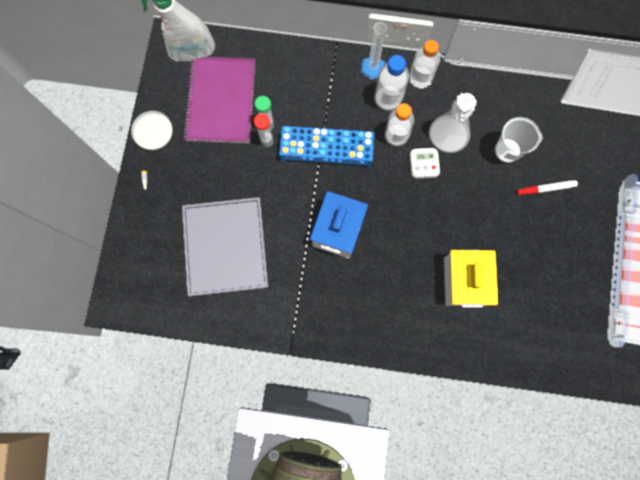

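View pics/scene0.png

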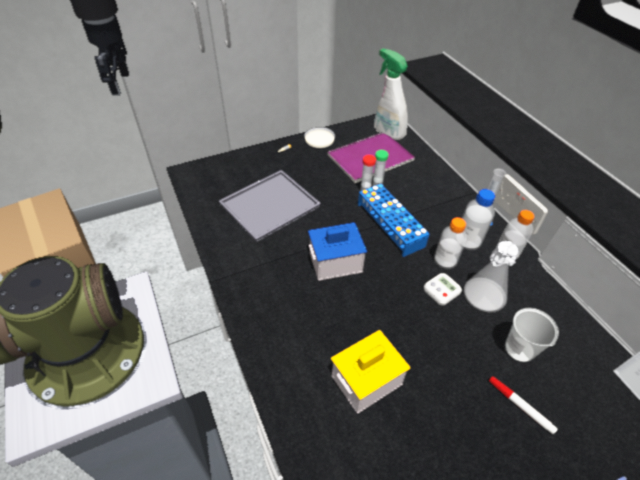

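The top view shows the blue lid at about (339,224) with its bar near (339,218), the grey tray at (225,246) and the yellow lid at (472,278). The scene view agrees. Next I'll work out the metric poses.

Run:
```python
from h import *
def rect(uvs,p,z):
    X=np.array([toplane(p,u,z)[:2] for u in uvs],dtype=np.float32)
    return cv2.minAreaRect(X), X.mean(0)
for n in ['top','scene']:
    p=eyes.read_camera(n)
    for l,z in [('lid_blue_grip',.076),('lid_tray',.012),('lid_yellow_grip',.076)]:
        r=spotter.regions_of(l,p)
        if not r: print('none',l);continue
        ys,xs=np.nonzero(r[0]['region'])
        R,m=rect(np.c_[xs,ys],p,z); print(n,l,np.round(R[0],4),np.round(R[1],4),round(R[2],1),np.round(m,4))
p=eyes.read_camera('top');im=p['image']
c=im[175:275,290:390];cv2.imwrite('pics/crop.png',cv2.resize(cv2.cvtColor(c,cv2.COLOR_RGB2BGR),(600,600),interpolation=cv2.INTER_CUBIC))
p=eyes.read_camera('scene');im=p['image']
c=im[210:290,295:375];cv2.imwrite('pics/crop2.png',cv2.resize(cv2.cvtColor(c,cv2.COLOR_RGB2BGR),(600,600),interpolation=cv2.INTER_CUBIC))
```

```text
top lid_blue_grip [0.5597 0.0045] [0.092  0.1116] 79.0 [0.559  0.0046]
top lid_tray [0.4869 0.248 ] [0.2038 0.1739] 14.5 [0.485  0.2478]
top lid_yellow_grip [ 0.4827 -0.2859] [0.1123 0.0958] 8.1 [ 0.4817 -0.2853]
scene lid_blue_grip [0.5564 0.0022] [0.0965 0.1139] 79.0 [5.558e-01 4.000e-04]
scene lid_tray [0.4841 0.2427] [0.2094 0.1855] 13.7 [0.4804 0.2391]
scene lid_yellow_grip [ 0.4802 -0.2877] [0.1138 0.0933] 6.9 [ 0.4786 -0.2895]
```

View pics/crop.png

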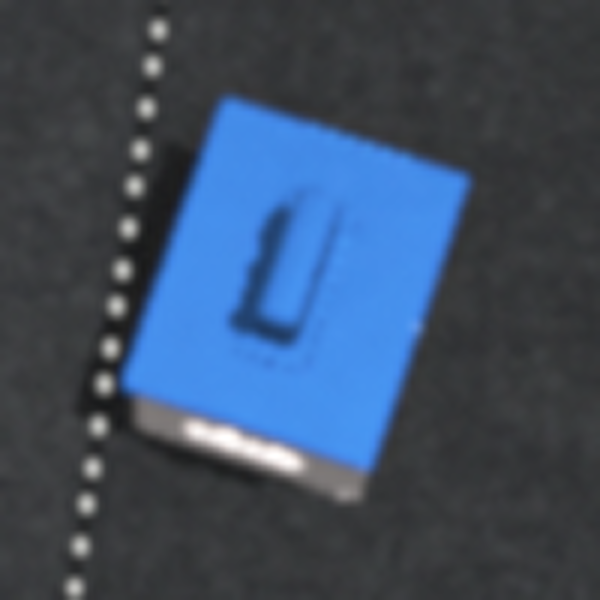

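View pics/crop2.png

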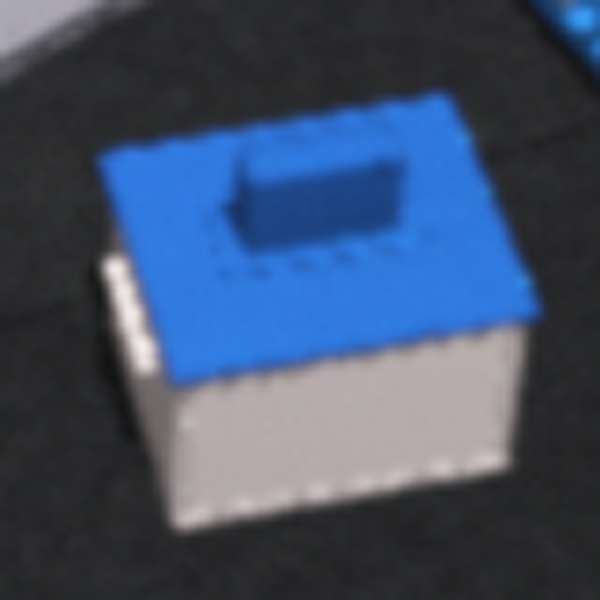

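```bash
python3 -m jog '[[0.085,0.0128,-0.0213,0,0,0,0.0075],[0.085,0.0128,-0.0213,0,0,0,0.0075],[0.085,0.0255,-0.0425,0,0,0,0.015],[0.085,0.0255,-0.0425,0,0,0,0.015],[0.085,0.0255,-0.0425,0,0,0,0.015],[0.085,0.0255,-0.0425,0,0,0,0.015],[0.085,0.0255,-0.0425,0,0,0,0.015],[0.085,0.0255,-0.0425,0,0,0,0.015],[0.085,0.0255,-0.0425,0,0,0,0.015],[0.085,0.0255,-0.0425,0,0,0,0.015],[0.085,0.0255,-0.0425,0,0,0,0.015],[0.085,0.0255,-0.0425,0,0,0,0.015],[0.085,0.0255,-0.0425,0,0,0,0.015],[0.085,0.0128,-0.0213,0,0,0,0.0075],[0.085,0.0128,-0.0213,0,0,0,0.0075],[0.085,0,0,0,0,0,0],[0.085,0,0,0,0,0,0]]' 30
python3 - <<'E'
from h import *
s=manip.read_state();p=eyes.read_camera('wrist');save(p,'w1.png')
print(p['mtx'],p['hand_eye'],s['position'],s['orientation'])
E
```

```text
time: 3.12
position: [0.5577, 0.0028, 0.2314]
orientation: [[-0.191, -0.982, 0.0], [-0.982, 0.191, 0.0], [-0.0, -0.0, -1.0]]
ft_force: [-0.7, 0.3, -1.1]
grip_width: 0.0848
[[371.64829954   0.         318.18995573]
 [  0.         371.64829954 239.20731734]
 [  0.           0.           1.        ]] [[ 9.99998993e-01  1.41430851e-03  1.17781988e-04  1.56028934e-04]
 [-1.39371328e-03  9.62990742e-01  2.69530867e-01 -6.85648826e-02]
 [ 2.67776834e-04 -2.69530760e-01  9.62991743e-01 -1.43631539e-01]
 [ 0.00000000e+00  0.00000000e+00  0.00000000e+00  1.00000000e+00]] [0.55768502 0.00280288 0.23136758] [[-1.91130172e-01 -9.81564686e-01  1.53477953e-04]
 [-9.81564693e-01  1.91130185e-01  7.10542135e-05]
 [-9.90785764e-05 -1.37067936e-04 -9.99999986e-01]]
```

View pics/w1.png

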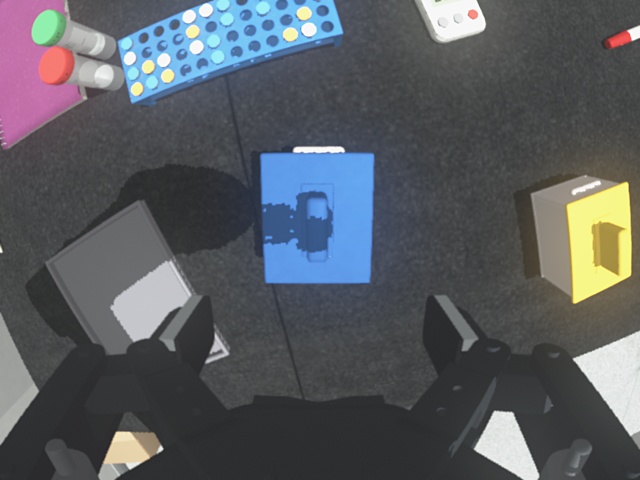

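The wrist view shows the blue lid square to the jaws, with plate corners at about (261,153), (374,153), (372,283) and (266,283). The bar is near (317,226). I'll intersect these with the plate plane.

```bash
cat >> h.py <<'E'
def wplane(p,s,uv,z):
    K=np.array(p['mtx']);H=np.array(p['hand_eye'])
    d=(np.array(uv,float)-K[:2,2])/K[0,0];th=np.hypot(*d)
    ray=np.array([d[0]/th*np.sin(th),d[1]/th*np.sin(th),np.cos(th)])
    Ro=np.array(s['orientation']);c=Ro@H[:3,3]+s['position'];r=Ro@H[:3,:3]@ray
    return c+r*(z-c[2])/r[2]
E
python3 - <<'E'
from h import *
s=manip.read_state();p=eyes.read_camera('wrist')
R=spotter.regions_of('lid_blue_grip',p)
for r in R[:2]:
    print(r['confidence'],r['xy'])
ys,xs=np.nonzero(R[0]['region'])
X=np.array([wplane(p,s,u,.076)[:2] for u in zip(xs,ys)],dtype=np.float32)
print(cv2.minAreaRect(X),X.mean(0))
for u in [(261,153),(374,153),(372,283),(266,283)]: print(wplane(p,s,u,.076))
c=p['image'][140:300,240:400];cv2.imwrite('pics/w1c.png',cv2.resize(cv2.cvtColor(c,cv2.COLOR_RGB2BGR),(600,600),interpolation=cv2.INTER_CUBIC))
E
```

```text
0.81 [316.7, 216.7]
((0.5595800280570984, 0.0031461119651794434), (0.09306340664625168, 0.11319390684366226), 79.40721893310547) [0.5616044  0.00295118]
[0.62220918 0.03745098 0.076     ]
[ 0.60500334 -0.05179047  0.076     ]
[ 0.49485813 -0.03281423  0.076     ]
[0.51238126 0.05821377 0.076     ]
```

View pics/w1c.png

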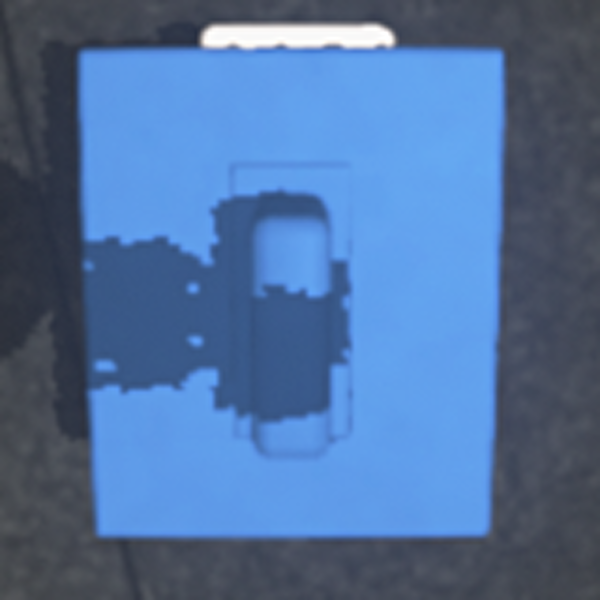

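```bash
python3 -m jog '[[0.085,0.001,0,-0.02,0,0,0],[0.085,0.001,0.0004,-0.03,0,0,0],[0.085,0,0,-0.03,0,0,0],[0.085,0,0,-0.025,0,0,0],[0.085,0,0,-0.015,0,0,0],[0.085,0,0,-0.015,0,0,0],[0.085,0,0,-0.007,0,0,0],[0.085,0,0,-0.005,0,0,0],[0.085,0,0,0,0,0,0],[0.085,0,0,0,0,0,0]]' 30
python3 - <<'E'
from h import *
s=manip.read_state();p=eyes.read_camera('wrist');save(p,'w2.png')
p=eyes.read_camera('scene');c=p['image'][170:310,270:430];cv2.imwrite('pics/s2.png',cv2.resize(cv2.cvtColor(c,cv2.COLOR_RGB2BGR),(640,560),interpolation=cv2.INTER_CUBIC))
E
```

```text
time: 4.53
position: [0.5604, 0.0034, 0.0849]
orientation: [[-0.191, -0.982, 0.001], [-0.982, 0.191, 0.0], [-0.0, -0.001, -1.0]]
ft_force: [-0.3, 0.3, -0.4]
grip_width: 0.0848
```

View pics/w2.png

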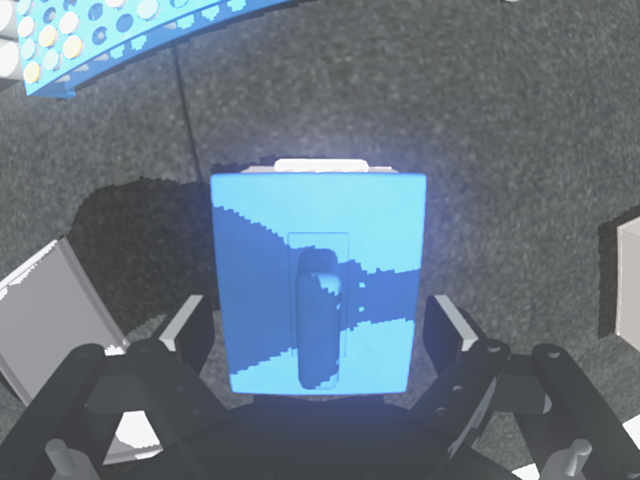

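View pics/s2.png

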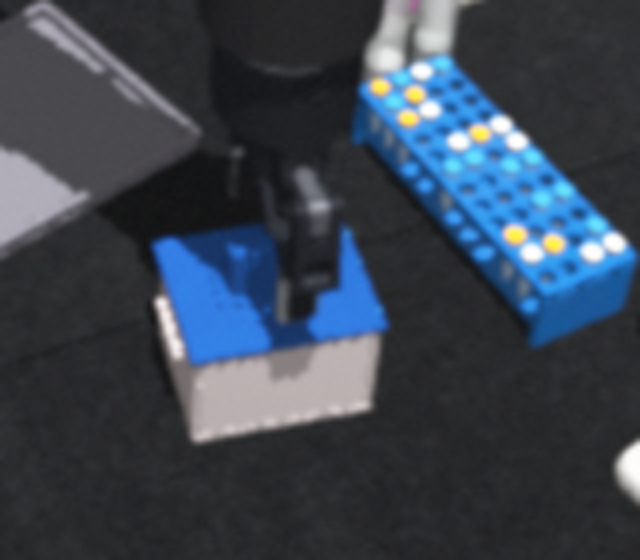

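The bar, at about (318,330) in the wrist view, stands centred between the jaws and the tips are clear of the plate. I'll close now.

```bash
python3 -m jog '[[0.05,0,0,0,0,0,0],[0.03,0,0,0,0,0,0],[0.02,0,0,0,0,0,0],[0.01,0,0,0,0,0,0],[0.005,0,0,0,0,0,0],[0.005,0,0,0,0,0,0],[0.005,0,0,0,0,0,0],[0.005,0,0,0,0,0,0]]' 35
python3 - <<'E'
from h import *
p=eyes.read_camera('wrist');save(p,'w3.png')
E
```

```text
time: 5.62
position: [0.5601, 0.0034, 0.0843]
orientation: [[-0.191, -0.982, 0.0], [-0.982, 0.191, -0.0], [-0.0, -0.0, -1.0]]
ft_force: [0.8, 1.0, 1.2]
grip_width: 0.0152
```

View pics/w3.png

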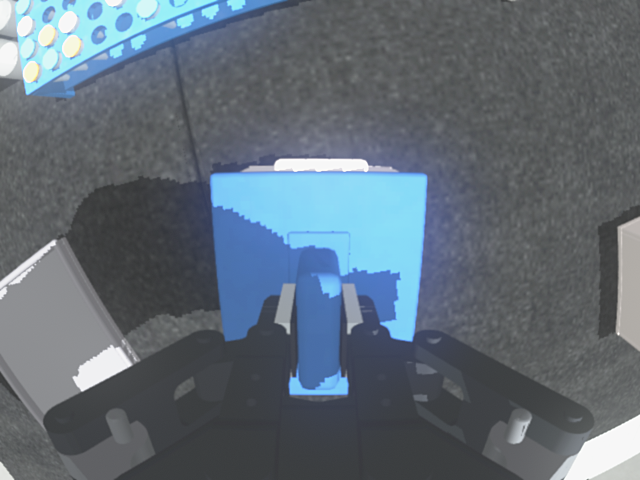

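The pads hold the bar on both sides at 15 mm opening. Now a straight lift.

```bash
python3 -m jog '[[0.005,0,0,0.005,0,0,0],[0.005,0,0,0.008,0,0,0],[0.005,0,0,0.01,0,0,0],[0.005,0,0,0.02,0,0,0],[0.005,0,0,0.02,0,0,0],[0.005,0,0,0.012,0,0,0],[0.005,0,0,0,0,0,0],[0.005,0,0,0,0,0,0]]' 35
python3 - <<'E'
from h import *
s=manip.read_state()
p=eyes.read_camera('wrist');save(p,'w4.png')
p=eyes.read_camera('scene');save(p,'s4.png')
p=eyes.read_camera('top');save(p,'t4.png')
R=spotter.regions_of('lid_tray',p)[0];ys,xs=np.nonzero(R['region'])
X=np.array([toplane(p,u,.012)[:2] for u in zip(xs,ys)],dtype=np.float32);print(R['confidence'],cv2.minAreaRect(X))
E
```

```text
time: 6.68
position: [0.5596, 0.0034, 0.1584]
orientation: [[-0.191, -0.982, -0.001], [-0.982, 0.191, 0.0], [0.0, 0.001, -1.0]]
ft_force: [-1.0, 0.1, -2.4]
grip_width: 0.0152
0.73 ((0.5060101747512817, 0.17706343531608582), (0.19904664158821106, 0.026814376935362816), 14.4205961227417)
```

View pics/w4.png

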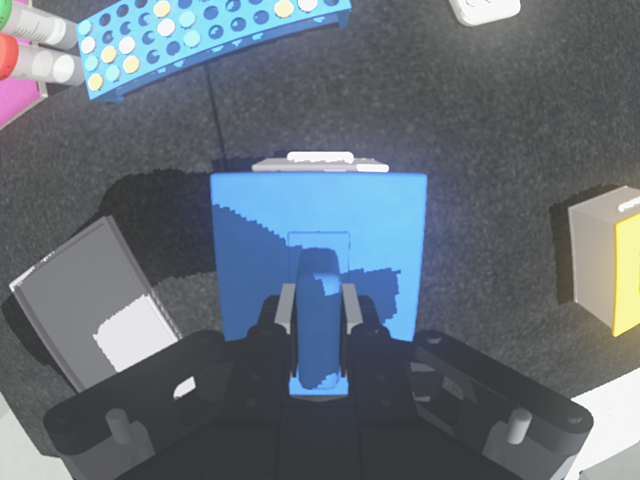

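View pics/s4.png

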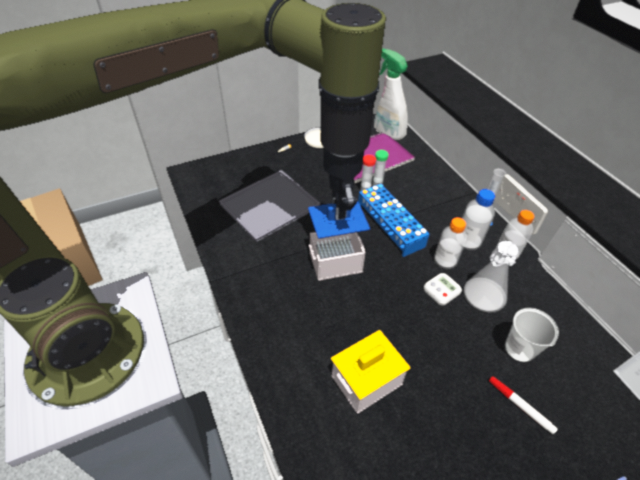

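The lid is held level about 74 mm up. The open dish with its slides is in place at (337,255), and the yellow dish is untouched. Carrying it to the tray, turning 25° to align.

```bash
python3 -m jog '[[0.005,-0.0034,0.011,0,0,0,0.02],[0.005,-0.0034,0.011,0,0,0,0.02],[0.005,-0.0067,0.0221,0,0,0,0.0405],[0.005,-0.0067,0.0221,0,0,0,0.0405],[0.005,-0.0067,0.0221,0,0,0,0.0405],[0.005,-0.0067,0.0221,0,0,0,0.0405],[0.005,-0.0067,0.0221,0,0,0,0.0405],[0.005,-0.0067,0.0221,0,0,0,0.0405],[0.005,-0.0067,0.0221,0,0,0,0.0405],[0.005,-0.0067,0.0221,0,0,0,0.0405],[0.005,-0.0067,0.0221,0,0,0,0.0405],[0.005,-0.0034,0.011,0,0,0,0.02],[0.005,-0.0034,0.011,0,0,0,0.02],[0.005,0,0,0,0,0,0],[0.005,0,0,0,0,0,0]]' 35
python3 - <<'E'
from h import *
s=manip.read_state()
p=eyes.read_camera('wrist');save(p,'w5.png')
p=eyes.read_camera('scene');save(p,'s5.png')
E
```

```text
time: 8.75
position: [0.4862, 0.2459, 0.1593]
orientation: [[0.249, -0.968, 0.0], [-0.968, -0.249, -0.0], [0.0, -0.0, -1.0]]
ft_force: [0.4, -1.6, -1.1]
grip_width: 0.0152
```

View pics/w5.png

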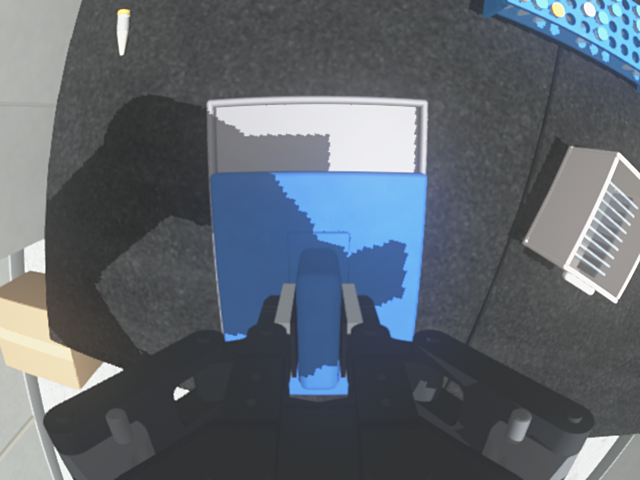

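View pics/s5.png

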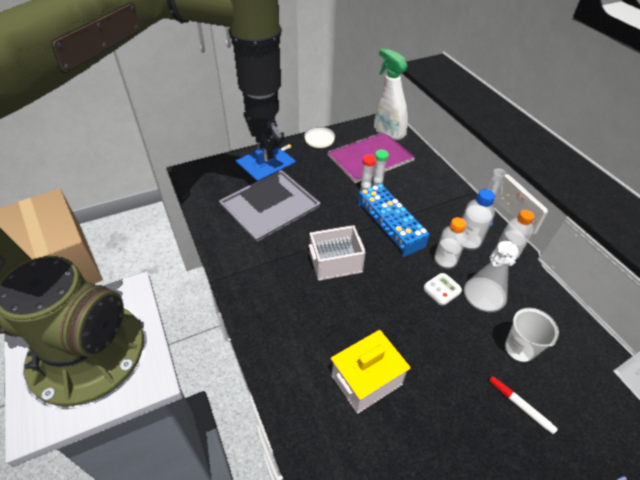

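The tray's far corners are at (208,101) and (427,101) in the wrist view, square with the lid. I'll check where its centre is.

Run:
```python
from h import *
s=manip.read_state();p=eyes.read_camera('wrist')
a,b=[wplane(p,s,u,.015)[:2] for u in [(208,101),(427,101)]]
d=(b-a);L=np.linalg.norm(d);d/=L;n=np.array([d[1],-d[0]])
print(a,b,L,(a+b)/2+n*.1,(a+b)/2-n*.1, s['position'])
```

```text
[0.56185267 0.3541074 ] [0.6047275  0.18813725] 0.1714186161226305 [0.48646854 0.24611055] [0.68011163 0.2961341 ] [0.48629526 0.24577012 0.15930962]
```

```bash
python3 -m jog '[[0.005,0,0,-0.015,0,0,0],[0.005,0,0,-0.03,0,0,0],[0.005,0,0,-0.03,0,0,0],[0.005,0,0,-0.02,0,0,0],[0.005,0,0,-0.015,0,0,0],[0.005,0,0,-0.01,0,0,0],[0.005,0,0,-0.005,0,0,0],[0.005,0,0,-0.003,0,0,0],[0.005,0,0,0,0,0,0],[0.005,0,0,0,0,0,0]]' 35
python3 -m jog '[[0.005,0,0,-0.002,0,0,0],[0.005,0,0,-0.002,0,0,0],[0.005,0,0,-0.001,0,0,0],[0.005,0,0,0,0,0,0]]'
```

```text
time: 10.15
position: [0.4864, 0.2465, 0.0318]
orientation: [[0.25, -0.968, 0.001], [-0.968, -0.25, 0.0], [-0.0, -0.001, -1.0]]
ft_force: [0.1, 0.5, -1.3]
grip_width: 0.0153
time: 10.65
position: [0.486, 0.2462, 0.0261]
orientation: [[0.25, -0.968, -0.0], [-0.968, -0.25, -0.0], [0.0, 0.0, -1.0]]
ft_force: [0.1, -0.0, -1.8]
grip_width: 0.0154
```

```bash
python3 -m jog '[[0.005,0,0,-0.001,0,0,0],[0.005,0,0,0,0,0,0]]'; python3 -m jog '[[0.005,0,0,-0.001,0,0,0],[0.005,0,0,0,0,0,0]]'
python3 - <<'E'
from h import *
p=eyes.read_camera('wrist');save(p,'w6.png')
p=eyes.read_camera('scene');c=p['image'][100:260,170:370];cv2.imwrite('pics/s6.png',cv2.resize(cv2.cvtColor(c,cv2.COLOR_RGB2BGR),(750,600),interpolation=cv2.INTER_CUBIC))
E
```

```text
time: 10.9
position: [0.4861, 0.2462, 0.0252]
orientation: [[0.25, -0.968, -0.0], [-0.968, -0.25, -0.0], [0.0, 0.0, -1.0]]
ft_force: [-0.3, 0.4, -0.7]
grip_width: 0.0152
time: 11.15
position: [0.4862, 0.2463, 0.0244]
orientation: [[0.25, -0.968, 0.0], [-0.968, -0.25, 0.0], [0.0, -0.0, -1.0]]
ft_force: [0.6, 0.0, -1.3]
grip_width: 0.0149
```

View pics/w6.png

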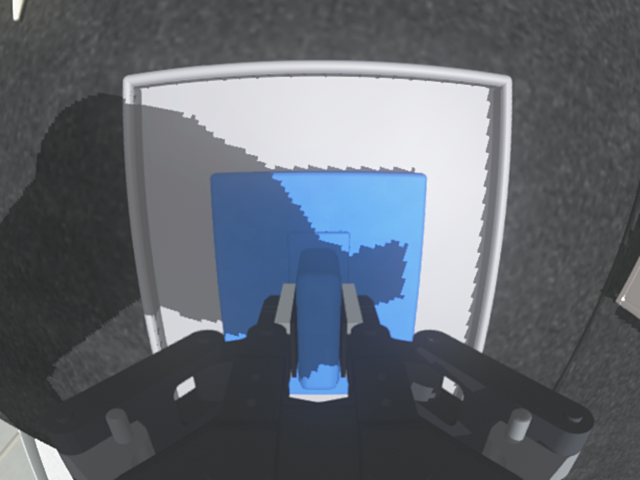

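View pics/s6.png

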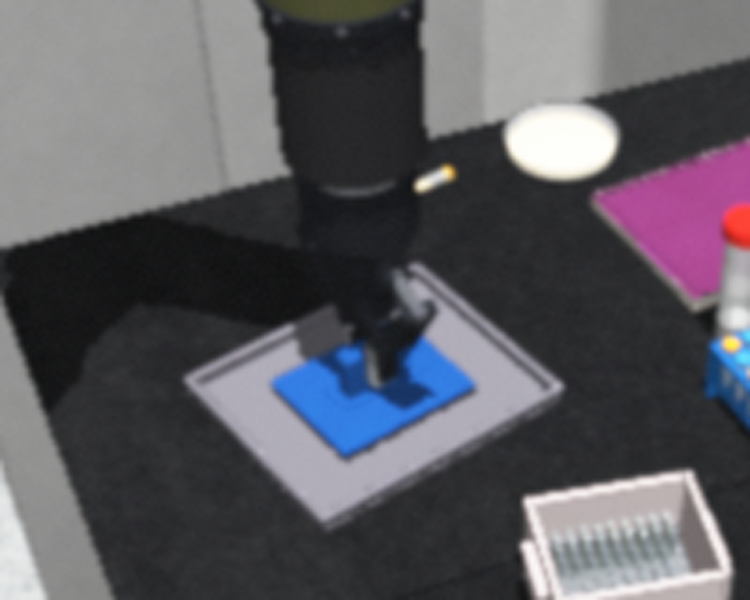

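The lid is over the middle of the tray, within about 1 mm of the floor. I'll ease it down until it touches.

```bash
python3 -m jog '[[0.005,0,0,-0.0007,0,0,0],[0.005,0,0,0,0,0,0]]'; python3 -m jog '[[0.005,0,0,-0.0007,0,0,0],[0.005,0,0,0,0,0,0]]'
```

```text
time: 11.5
position: [0.4862, 0.2463, 0.0243]
orientation: [[0.25, -0.968, 0.0], [-0.968, -0.25, -0.0], [0.0, -0.0, -1.0]]
ft_force: [-2.9, -1.1, 5.3]
grip_width: 0.0156
time: 11.75
position: [0.4864, 0.2464, 0.0243]
orientation: [[0.25, -0.968, 0.001], [-0.968, -0.25, 0.0], [0.0, -0.001, -1.0]]
ft_force: [-4.4, -2.0, 9.1]
grip_width: 0.0154
```

Contact is made (vertical force 9 N). Releasing and rising straight up.

```bash
python3 -m jog '[[0.02,0,0,0.0005,0,0,0],[0.035,0,0,0,0,0,0],[0.05,0,0,0,0,0,0],[0.05,0,0,0,0,0,0],[0.05,0,0,0,0,0,0],[0.05,0,0,0.01,0,0,0],[0.05,0,0,0.03,0,0,0],[0.05,0,0,0.04,0,0,0],[0.05,0,0,0.04,0,0,0],[0.05,0,0,0.03,0,0,0],[0.05,0,0,0,0,0,0],[0.05,0,0,0,0,0,0]]'
python3 - <<'E'
from h import *
s=manip.read_state()
p=eyes.read_camera('wrist');save(p,'w7.png')
for l,z in [('lid_blue_grip',.016),('lid_tray',.013)]:
    R=spotter.regions_of(l,p)[0];ys,xs=np.nonzero(R['region'])
    X=np.array([wplane(p,s,u,z)[:2] for u in zip(xs,ys)],dtype=np.float32);print(l,R['confidence'],cv2.minAreaRect(X))
p=eyes.read_camera('scene');save(p,'s7.png')
R=spotter.regions_of('lid_yellow_grip',p)[0];ys,xs=np.nonzero(R['region'])
X=np.array([toplane(p,u,.076)[:2] for u in zip(xs,ys)],dtype=np.float32);print(R['confidence'],cv2.minAreaRect(X))
E
```

```text
time: 13.25
position: [0.4859, 0.2463, 0.1732]
orientation: [[0.25, -0.968, -0.0], [-0.968, -0.25, 0.0], [-0.0, 0.0, -1.0]]
ft_force: [-0.3, -0.1, -0.2]
grip_width: 0.0499
lid_blue_grip 0.64 ((0.48559099435806274, 0.24567051231861115), (0.11229702085256577, 0.09196673333644867), 14.672696113586426)
lid_tray 0.77 ((0.48548322916030884, 0.24671053886413574), (0.20441211760044098, 0.17576120793819427), 14.42447280883789)
0.81 ((0.47992610931396484, -0.2891874611377716), (0.11280607432126999, 0.09501544386148453), 5.90123987197876)
```

View pics/w7.png

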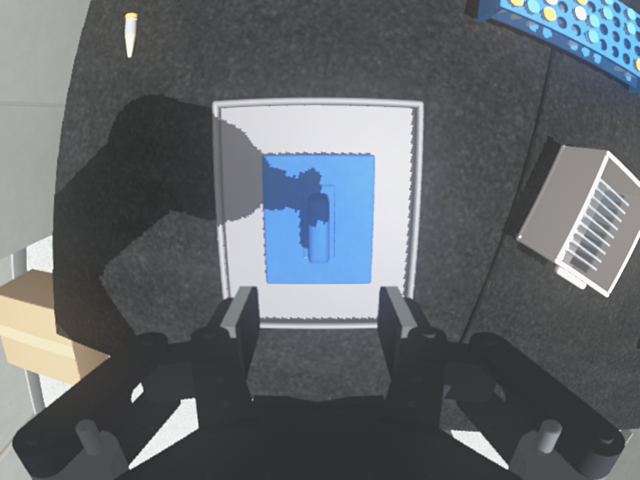

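View pics/s7.png

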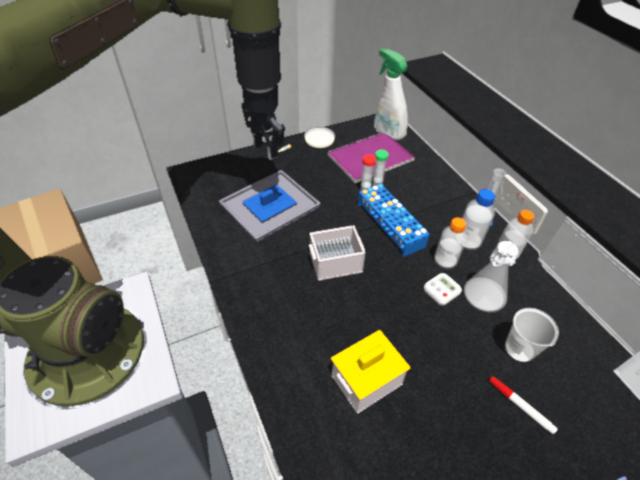

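The blue lid lies flat and bar-up in the middle of the tray, at (318,218) in the wrist view. The open dish is still at (337,255) in the scene view, the yellow lid is where it was, and the gripper is clear. Handing in.

```bash
python3 -c "
from station import manip; print(manip.close_job())"
```

```text
the job is handed in; nothing more can be done
None
```

I lifted the blue lid off by its grip bar, about 74 mm straight up. I carried it level to the grey tray, turned it to line up, lowered it until it touched the floor, then released it and raised the gripper clear. I handed the job in after about 13.5 s of the 45 s allowed; handing in reports no verdict.

**Last checks, after release:**
- **Blue lid:** its centre is about 1 mm from the tray's centre, and its measured outline (112 x 92 mm) fits it lying flat with the bar up. Tilt and height were not measured directly. On touchdown the TCP stood at 0.0243 m, which is the height I calculated for the lid resting on the floor, with about 9 N of contact force.
- **Blue-lidded dish:** it stands open and upright, and looks to be at the same pixels as before. I compared this by eye in the scene picture, not by measuring.
- **Yellow lid:** the same camera's readings from start and end differ by about 1.5 mm, which is within measurement noise.
- **Robot:** the gripper is well above the lid, and the wrist force is back near zero.

**Failed or disagreeing checks:**
- **Tray centre:** the first scene-camera estimate was about 5 mm off the top camera's. The wrist camera later confirmed the top one.
- **Tray reading after the lift:** the arm was hiding most of the tray from the top camera, so I ignored that measurement.

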